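Click the hook collar onto the mug tree

TASK

Put the mug tree together: pick up the loose hook collar, thread it upright over the top of the post and slide it gently down until it clicks on the post's sprung balls. Stop at the click, not short of it and not past it, let go and leave the collar sitting there; do not force it, and leave the mug, the jam jar and the salt shaker alone.

Things in the scene. Friction and masses are not known exactly. Their poses are not given: they have to be found in the camera images.
- tree: The mug tree, fixed to the worktop: round wooden foot 120 mm across, 21 mm high, with an upright steel post, 16 mm in diameter, in its middle. Origin: centre of the underside, z up. Two small sprung steel balls stand out of the post, one on its own +y and one on its -y side, 3.3 mm proud; they sit somewhere from 34 to 52 mm below the tip, different each time, not measured
- post_tip (a point): The top end of the post, on its axis, 150 mm above the worktop; it is a half ball
- collar: The loose hook collar, 65 to 105 g: dark wooden sleeve, 34 mm outer diameter, 52 mm long, upright on the worktop, with a through bore of 19 mm. Two steel hooks of 6 mm wire stick out along its own +x and -x to 53 mm from the axis, 4 to 29 mm above the lower end; its two y sides are bare, to be gripped from above. Origin: on the axis at the lower end, z up along the bore
- collar_groove (a point): Centre of the unseen ring groove in the collar's bore, 8 mm high, 17.5 mm above the lower end. Home, the balls stand out in it. Riding onto the balls takes 7 to 9 N over 3 mm; then near 0 for 11 mm, then they snap into the groove with a pull of some 6 N, home about 20 mm below first touch; pushing on rises to 7 N. Past that they are squeezed in the plain bore: the collar stays put, not home
- mug_b: White mug with a handle, 94 mm high, a bystander. Origin: centre of the underside
- jam_jar: Jam jar, 68 mm across and 84 mm high, a bystander. Origin: centre of the underside
- salt_shaker: Salt shaker, 44 mm across and 90 mm high, a bystander. Origin: centre of the underside
Mind the look-alikes: they are no part of the job. What is shaped like the collar but green is not meant.

How it is judged:
By the outcome, as a careful person would: the job done as asked, in the order asked, and still so for the second after the job is handed in, with the robot touching nothing.
It also fails if it takes over 70 s, if anything falls off the work surface, if the arm or the gripper's body presses on something with over 40 N, if the wrist force passes 120 N, or if a joint passes its speed limit or range.

ROBOT

A 7-joint arm with a two-finger parallel gripper is mounted at the origin on a cart in front of the work surface, level with it; the furniture and walls round the work are solid. World frame = base frame: x ahead of the robot, y to its left, z up, the work surface at z = 0. Lengths are in m, angles in degrees, forces in N, time in s.
With the tool pointing down it reaches from about 0.35 to 0.775 m from the base axis. Payload 3.1 kg.
Tool frame: the origin (TCP) lies on the centre line of the jaws, within the pads' length; the fingertips stand 17 mm ahead of it and the grasp point (between the pads) lies 2 mm behind it (robot.tip_reach is the distance from the TCP to the fingertips, in m); z points along the fingers, y is the line along which they close (so a half turn about z gives the same grasp; the last joint's range is limited). The gripper opens to 85 mm and grips with 20 to 120 N. Pads are 22 mm wide; open, the fingers measure 114 mm over their backs; the gripper's body (76 mm by 85 mm) begins 54 mm behind the grasp point. The pads swing forward as they close: fully open they stand 13 mm farther back than shut.
Start: joints at [67.225, 17.813, 0.802, 86.603, -0.252, 75.585, -1.558], TCP at [0.192, -0.516, 0.224] pointing down, gripper open.
Joint ranges: [-154.91, 154.91], [-16.99, 109.72], [-72.82, 74.43], [7.12, 147.25], [-82.49, 262.49], [11.32, 116.49], [-174.64, 174.64]. Speed limits (degrees/s): [159.86, 159.86, 180, 180, 180, 180, 180].

INTERFACE

Orientations are given as [roll, pitch, yaw] about the fixed x, y, z axes, in that order (R = Rz(yaw) Ry(pitch) Rx(roll)).
In Python, from station import robot, fingers, vision, workorder, recognise gives the robot as it stands. Calls block until the motion is done:
- robot.move_to(position, orientation): joint-space move of the TCP to a pose.
- robot.line_to(position, orientation=None, velocity=0.15, f_stop=None): straight line of the TCP; orientation=None keeps the orientation; velocity is the mean speed in m/s. With f_stop (N) it stops when the force on the tool has changed by that much, and returns True; else False.
- robot.move_j(angles): joint-space move.
- fingers.gripper_to(opening, force=None): opening from 0.0 (shut) to 1.0 (fully open); force is the grip in N (None keeps the last); returns when the fingers have stopped.
- robot.pause(seconds).
- robot.inverse_kinematics(position, orientation): joint angles nearest the present ones, or None.
- vision.grab_frame(name): name is "scene" or "side" or "wrist"; returns the picture (480x640x3 uint8, red, green, blue); there is no depth.
- vision.calibration(name): a dict with "mtx" (3x3 intrinsics, pixels), "extrinsics" (4x4, takes a point from world to camera coordinates); the wrist camera has in their place "T_tool_cam" (4x4, takes a point from camera to tool coordinates, whose origin is the TCP and whose axes are the flange's). Camera axes: x right, y up, looking along -z (the intrinsics and any distortion apply to the point x, -y, -z); pixel columns grow to the right and rows downward; lengths in m; the calibration is good to about 2 mm. A picture is of the moment at which its call begins: read the wrist's pose just before it. calibration takes no time and is no camera call.
A pose or a line that the arm cannot do raises robot.PlanningError and nothing moves.
- workorder.close_job(): hands the job in; it is judged then, once.
Trained networks look in the newest picture that a camera, given by its name, has taken for a name from the list of things; names that differ only in an ending like _2 or _b are one class to them, and where a whole thing is asked for, a point or a joint stands for the part that bears it (a point fixed in the world has none). Each returns a list of dicts, best first, with "p" (0 to 1); they miss things now and then, are a little off and sometimes report something else, mostly with a low value. They report only what shows in the picture. A call takes as long as a camera call. They do not tell look-alikes from the thing itself.
- recognise(label, camera): "rect" ([centre column, centre row, width, height] in pixels, round what is visible of it).
Readings, each from a call of its own:
- robot.current_time_s(): time.
- robot.current_joint_positions(): joint angles.
- robot.current_dq(): joint speeds.
- robot.current_joint_torque(): joint torques, N m.
- robot.current_tool_pos(): TCP position.
- robot.current_eef_rot(): TCP orientation.
- robot.current_contact_force(): force on the tool from outside, world axes, zero at the start.
- robot.current_torque(): the same for the moment, N m.
- robot.current_finger_gap(): opening from 0.0 (shut) to 1.0 (fully open).
- robot.current_gripper_force(): force on a finger pad.
Only numpy, scipy, OpenCV 4.12 (cv2) and the standard library are available. Lean on these libraries where they do the work, as an engineer would, in place of code of your own. Each camera call takes 0.05 s, during which the arm holds its last target. There are 200 camera calls.

## Working session

There is one attempt and no reset: what is moved stays moved. The work goes in short steps, each a Python script; the robot and the scene stay as the last script left them, time stands still between calls to the robot, and variables do not carry over. Pictures are saved under pics/ and viewed, at most 10 in all, crops included, and the job is handed in when it is done.

```bash
mkdir -p pics; python3 - <<'E'
from station import robot, fingers, vision, workorder, recognise
import cv2, numpy as np
ims=[]
for c in ("scene","side"):
    im=vision.grab_frame(c); cv2.imwrite(f"pics/{c}0.png",im[:,:,::-1])
    for l in ("collar","tree","post_tip","mug_b","jam_jar","salt_shaker"):
        print(c,l,[(np.round(d["rect"]).tolist(),round(d["p"],2)) for d in recognise(l,c)[:4]])
    k=vision.calibration(c); print({a:(np.round(b,4).tolist() if hasattr(b,'shape') else b) for a,b in k.items()})
print(vision.calibration("wrist"), robot.current_eef_rot(), robot.current_time_s())
E
```

```text
scene collar [([377.0, 267.0, 20.0, 30.0], 0.9), ([405.0, 240.0, 38.0, 26.0], 0.78)]
scene tree [([279.0, 319.0, 62.0, 85.0], 0.67)]
scene post_tip [([278.0, 321.0, 64.0, 85.0], 0.8)]
scene mug_b [([264.0, 264.0, 55.0, 58.0], 0.92)]
scene jam_jar [([353.0, 215.0, 31.0, 35.0], 0.93)]
scene salt_shaker [([346.0, 302.0, 21.0, 45.0], 0.73), ([278.0, 318.0, 66.0, 89.0], 0.37), ([264.0, 264.0, 52.0, 56.0], 0.21)]
{'mtx': [[527.9105, 0.0, 312.4736], [0.0, 527.9105, 248.4998], [0.0, 0.0, 1.0]], 'extrinsics': [[-0.7399, -0.6724, -0.0196, 0.3829], [0.3361, -0.3948, 0.8551, -0.2953], [-0.5827, 0.6261, 0.5181, -0.8016], [0.0, 0.0, 0.0, 1.0]]}
side collar [([317.0, 367.0, 23.0, 41.0], 0.97), ([303.0, 315.0, 48.0, 34.0], 0.91)]
side tree [([298.0, 225.0, 46.0, 63.0], 0.95)]
side post_tip [([301.0, 227.0, 47.0, 72.0], 0.91)]
side mug_b [([377.0, 254.0, 37.0, 52.0], 0.93)]
side jam_jar [([400.0, 342.0, 41.0, 57.0], 0.57)]
side salt_shaker [([276.0, 264.0, 18.0, 41.0], 0.92)]
{'mtx': [[590.7151, 0.0, 320.9792], [0.0, 590.7151, 246.3267], [0.0, 0.0, 1.0]], 'extrinsics': [[0.9963, -0.0855, 0.0029, -0.5407], [0.039, 0.4838, 0.8743, -0.086], [-0.0762, -0.871, 0.4853, -1.2866], [0.0, 0.0, 0.0, 1.0]]}
{'mtx': array([[381.63913848,   0.        , 314.07315854],
       [  0.        , 381.63913848, 240.38344876],
       [  0.        ,   0.        ,   1.        ]]), 'T_tool_cam': array([[ 4.44332089e-04,  9.49467323e-01,  3.13865584e-01,
         8.08094632e-02],
       [ 9.99998811e-01, -8.85286664e-04,  1.26238498e-03,
        -5.78708097e-04],
       [ 1.47645430e-03,  3.13864650e-01, -9.49466588e-01,
        -1.48979819e-01],
       [ 0.00000000e+00,  0.00000000e+00,  0.00000000e+00,
         1.00000000e+00]])} [ 1.79993264e+02 -1.57270797e-04  2.03877813e+01] 0.7
```

View pics/scene0.png

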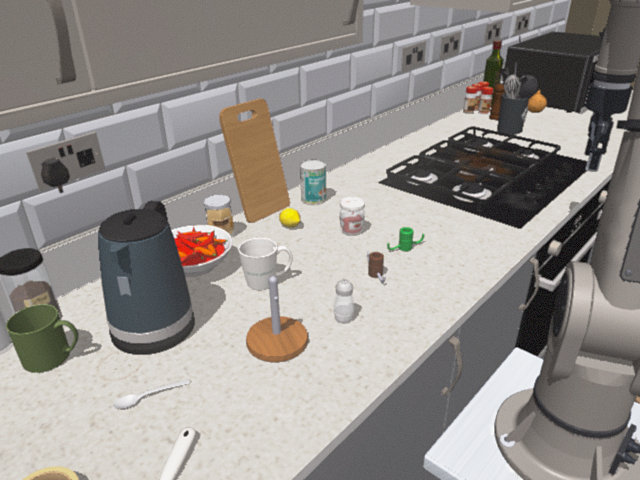

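View pics/side0.png

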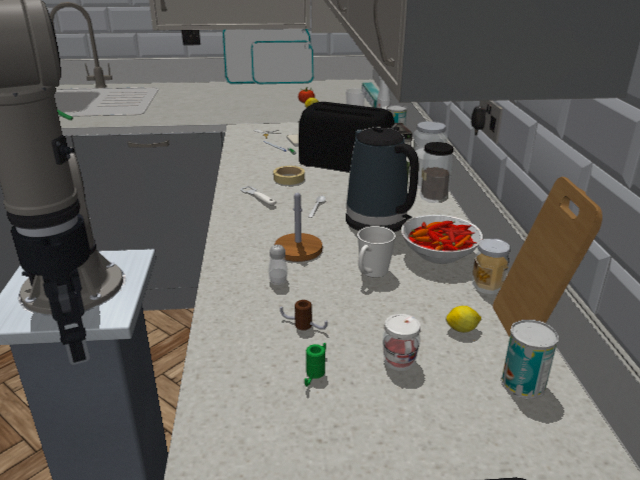

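Candidates for the collar: the brown one at scene (376,265) / side (303,315), and the green look-alike at scene (405,240) / side (315,362). I choose the brown one, with its hooks at about (284,310) and (325,326) in side. The post tip is at scene (274,278) / side (297,196).

```bash
cat > h.py <<'E'
from station import robot, fingers, vision, workorder, recognise
import cv2, numpy as np
from scipy.spatial.transform import Rotation as R
def P(c):
    """K, world->cv camera 3x4"""
    k=vision.calibration(c)
    if c=="wrist":
        T=np.eye(4); T[:3,:3]=R.from_euler('xyz',robot.current_eef_rot(),degrees=True).as_matrix(); T[:3,3]=robot.current_tool_pos()
        E=np.linalg.inv(T@k["T_tool_cam"])
    else: E=k["extrinsics"]
    return k["mtx"]@np.diag([1,-1,-1])@E[:3]
def atz(M,uv,z):
    H=M[:,[0,1,3]].copy(); H[:,2]+=M[:,2]*z
    p=np.linalg.solve(H,[*uv,1]); return p[:2]/p[2]
def tri(Ms,uvs):
    X=cv2.triangulatePoints(Ms[0],Ms[1],np.float64(uvs[0]),np.float64(uvs[1])).ravel(); return X[:3]/X[3]
def proj(M,X):
    p=M@np.append(X,1); return p[:2]/p[2]
E
python3 - <<'E'
from h import *
S,D=P("scene"),P("side")
print("tip",tri((S,D),((274,278),(297,195))),atz(S,(274,278),.148),atz(D,(297,195),.148))
print("collar",tri((S,D),((376,264.5),(303.5,315))),atz(S,(376,264.5),.026),atz(D,(303.5,315),.026))
print("base",atz(S,(277,340),.02),atz(D,(298,246),.02))
for uv in ((284,310),(325,326)): print("hook",atz(D,uv,.025))
for n,a,b,z in (("mug",(260,264),(376,252),.047),("jar",(352,216),(401,342),.042),("salt",(344,302),(278,265),.045)): print(n,tri((S,D),(a,b)))
im=cv2.imread("pics/side0.png")[270:400,250:420]; cv2.imwrite("pics/crop.png",cv2.resize(im,None,fx=4,fy=4,interpolation=cv2.INTER_CUBIC))
E
```

```text
tip [0.49703933 0.12060874 0.1443981 ] [0.49264511 0.12426434] [0.49690334 0.1129473 ]
collar [ 0.49195038 -0.1846281   0.02510453] [ 0.49002044 -0.1832239 ] [ 0.49254419 -0.18525082]
base [0.48127018 0.13773875] [0.49664404 0.10325707]
hook [ 0.45525123 -0.16392778]
hook [ 0.53114958 -0.22269022]
mug [0.66588676 0.0081532  0.0487483 ]
jar [ 0.65834453 -0.30603367  0.04348121]
salt [ 0.44637143 -0.01469098  0.03940345]
```

View pics/crop.png

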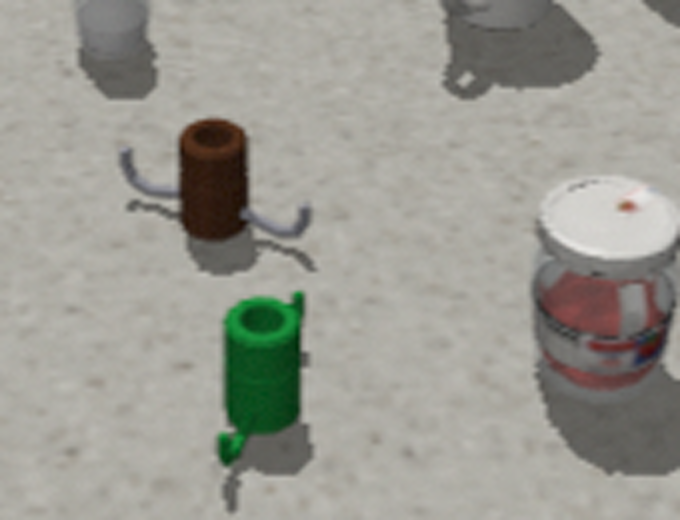

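The crop confirms the brown sleeve with steel hooks, tips at about side (281.5,308) and (326.5,322). The green one lies nearer the camera. Next I go above the collar and look with the wrist camera.

```bash
python3 - <<'E'
from h import *
D=P("side"); a,b=atz(D,(281.5,308),.029),atz(D,(326.5,322),.029)
yaw=np.degrees(np.arctan2(*(b-a)[::-1])); print(a,b,yaw,np.linalg.norm(b-a))
for y in (yaw,yaw+180):
    print(y,robot.inverse_kinematics([.492,-.185,.2],[180,0,y]),robot.inverse_kinematics([.495,.118,.2],[180,0,y]))
y=yaw
robot.move_to([.492,-.185,.19],[180,0,y])
M=P("wrist"); im=vision.grab_frame("wrist"); cv2.imwrite("pics/w1.png",im[:,:,::-1]); np.save("M1.npy",M)
print([(np.round(d["rect"],1).tolist(),round(d["p"],2)) for d in recognise("collar","wrist")],robot.current_tool_pos(),robot.current_time_s())
print("pred",proj(M,[.492,-.185,.052]))
E
```

```text
[ 0.45048164 -0.1623995 ] [ 0.53463804 -0.2156827 ] -32.339739632344816 0.0996062146894445
-32.339739632344816 [  27.67547971   16.3402015   -11.28352636   92.38785208    3.32582343
   71.6003392  -106.55387466] [  19.98982244   19.29151964  -45.34505864   93.97386117   14.24817373
   72.71944133 -150.35365417]
147.66026036765518 [ 42.80069074  18.5331351  -31.03064782  91.81158001   9.89766957
  72.41004223  67.74250687] [ 25.36808047  21.61753944 -53.43906474  93.80888904  17.95757947
  73.69654289  26.40964475]
[([311.2, 216.2, 44.3, 120.2], 0.84), ([452.5, 111.7, 137.5, 52.0], 0.79)] [ 0.49154694 -0.18655695  0.19005217] 2.4417
pred [312.9699797  222.76746417]
```

View pics/w1.png

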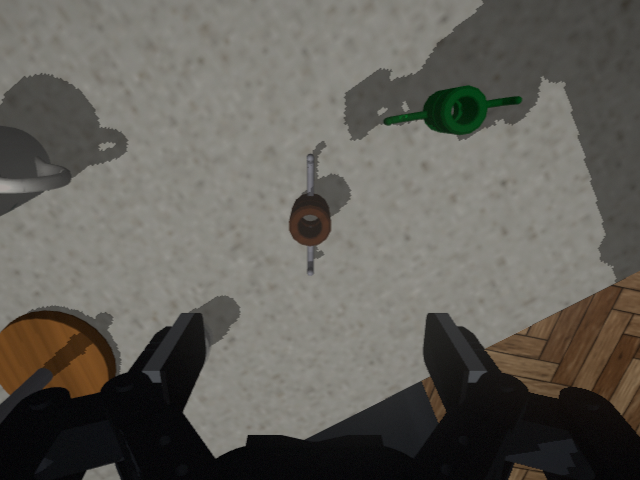

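The wrist picture shows the collar's top bore at (310.5,226) and the hook tips at (310,157) and (310,271), so the yaw is right. The green one is off to the side at (455,110). Grasping now.

```bash
python3 - <<'E'
from h import *
M=np.load("M1.npy"); c=atz(M,(310.5,226),.052); print(c,atz(M,(310,157),.027),atz(M,(310,271),.027))
rot=[180,0,-32.3]
fingers.gripper_to(0.75)
robot.line_to([*c,.10],rot,.15)
print(robot.line_to([*c,.037],rot,.06,f_stop=8),robot.current_contact_force())
fingers.gripper_to(0.0,40); print(robot.current_finger_gap(),robot.current_gripper_force(),robot.current_tool_pos())
robot.pause(.2); print("f0",robot.current_contact_force())
robot.line_to([*c,.24],rot,.15); robot.pause(.2)
print(robot.current_contact_force(),robot.current_finger_gap(),robot.current_time_s(),robot.current_tool_pos())
# above the side of the tree for a look
robot.move_to([.495,.03,.26],rot)
ims=[]
for n in ("scene","side"):
    im=vision.grab_frame(n); cv2.imwrite(f"pics/{n}1.png",im[:,:,::-1])
    u=proj(P(n),[*robot.current_tool_pos()[:2],.22]); x,y=int(max(0,u[0]-50)),int(max(0,u[1]-60))
    print(n,x,y); ims.append(cv2.resize(im[y:y+150,x:x+100,::-1],(400,600),interpolation=cv2.INTER_CUBIC))
cv2.imwrite("pics/pair1.png",np.hstack(ims)); print(robot.current_time_s())
E
```

```text
[ 0.49082193 -0.18195898] [ 0.5336353  -0.20859832] [ 0.45015607 -0.15518966]
False [ 0.07938982  0.07121888 -0.00271304]
0.3759756919132033 39.939391342923045 [ 0.49145125 -0.18218331  0.03764413]
f0 [-0.62314634  0.56303128  4.8347034 ]
[-1.2733425   0.30737187 -1.24526316] 0.3752828766123259 7.0333 [ 0.49045939 -0.18185481  0.23931149]
scene 259 161
side 247 120
7.9917
```

View pics/pair1.png

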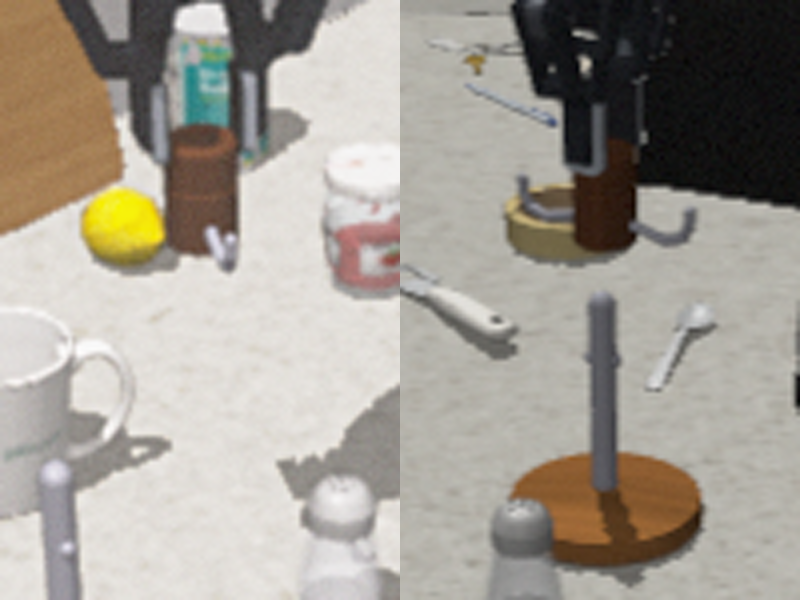

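The collar is held upright, and the post with its ball is visible at scene crop (57,460) for the tip and (68,547) for the ball. I'll measure the slip in the grip and the post position.

```bash
cat >> h.py <<'E'
def rim(M,c,z,r=.017):
    t=np.linspace(0,2*np.pi,72,endpoint=False); return np.array([proj(M,[c[0]+r*np.cos(a),c[1]+r*np.sin(a),z]) for a in t])
def brown(im,box):
    x0,y0,x1,y1=box; p=im[y0:y1,x0:x1].astype(int); r,g,b=p[...,0],p[...,1],p[...,2]
    m=((r>1.45*g)&(r>35)&(r<150)&(g<75)).astype(np.uint8)
    n,l,s,c=cv2.connectedComponentsWithStats(m); i=1+np.argmax(s[1:,4]); 
    return (l==i),(x0,y0)
E
python3 - <<'E'
from h import *
t=robot.current_tool_pos(); print(t)
for n in ("scene","side"):
    im=cv2.imread(f"pics/{n}1.png")[:,:,::-1]; M=P(n); r=rim(M,t[:2],t[2]-.0376); r2=rim(M,t[:2],t[2]-.0376+.052)
    print(n,"pred bottom row",r[:,1].max(),"cols",r[:,0].min(),r[:,0].max(),"top row",r2[:,1].min())
    u=proj(M,[*t[:2],t[2]-.01]).astype(int)
    m,o=brown(im,(u[0]-25,u[1]-35,u[0]+25,u[1]+35)); ys,xs=np.where(m)
    print(" rows",ys.min()+o[1],ys.max()+o[1])
    for y in range(ys.min(),ys.max()+1,3): q=np.where(m[y])[0]; print((y+o[1],q.min()+o[0],q.max()+o[0]) if len(q) else '',end=' ')
    print()
# post edges by gradient
for n,rows in (("scene",range(284,312,4)),("side",range(199,236,4))):
    g=cv2.imread(f"pics/{n}0.png",0).astype(float); c=275 if n=="scene" else 297.5
    for r in rows: print(n,r,g[r,int(c)-8:int(c)+10].astype(int).tolist())
E
```

```text
[0.49527167 0.02676271 0.25956841]
scene pred bottom row 225.22866279298407 cols 299.8574611028801 318.5751429934646 top row 190.63001609325104
 rows 193 193
(np.int64(193), np.int64(307), np.int64(307)) 
side pred bottom row 182.6521582380653 cols 289.5890545879896 305.7901641970764 top row 153.1140214366583
 rows 154 182
(np.int64(154), np.int64(299), np.int64(299)) (np.int64(157), np.int64(299), np.int64(304)) (np.int64(160), np.int64(299), np.int64(303)) (np.int64(163), np.int64(298), np.int64(305)) (np.int64(166), np.int64(291), np.int64(303)) (np.int64(169), np.int64(291), np.int64(305)) (np.int64(172), np.int64(291), np.int64(304)) (np.int64(175), np.int64(291), np.int64(303)) (np.int64(178), np.int64(291), np.int64(304)) (np.int64(181), np.int64(293), np.int64(302)) 
scene 284 [156, 140, 137, 142, 143, 143, 144, 145, 130, 120, 137, 201, 216, 218, 216, 214, 206, 205]
scene 288 [155, 147, 133, 138, 146, 146, 149, 143, 139, 120, 138, 203, 219, 214, 215, 216, 214, 218]
scene 292 [221, 216, 175, 143, 140, 145, 144, 145, 141, 125, 127, 174, 219, 220, 217, 216, 214, 218]
scene 296 [
[... 622 characters left out ...]
4, 87, 85, 80, 71, 75, 136, 170, 172, 171, 170, 168]
side 211 [178, 179, 173, 173, 173, 134, 83, 88, 84, 78, 71, 64, 100, 149, 168, 169, 168, 168]
side 215 [171, 170, 170, 169, 173, 135, 81, 88, 86, 79, 73, 80, 139, 172, 168, 168, 168, 169]
side 219 [175, 173, 171, 172, 172, 133, 83, 86, 85, 78, 73, 78, 138, 170, 167, 169, 167, 170]
side 223 [170, 171, 171, 170, 170, 140, 93, 83, 84, 80, 73, 66, 132, 172, 173, 172, 172, 173]
side 227 [168, 170, 177, 176, 171, 139, 92, 86, 85, 79, 74, 65, 130, 169, 171, 170, 169, 171]
side 231 [170, 168, 168, 169, 168, 137, 92, 85, 84, 82, 73, 67, 133, 171, 171, 171, 169, 171]
side 235 [98, 99, 99, 101, 100, 96, 84, 87, 86, 81, 74, 66, 85, 98, 98, 97, 97, 97]
```

```bash
cat >> h.py <<'E'
def goto(p,rot,v=.08,n=3):
    """line to p, correcting the measured standing error"""
    cmd=np.array(p,float)
    for i in range(n):
        robot.line_to(cmd,rot,v); robot.pause(.15)
        e=np.array(p)-robot.current_tool_pos()
        if np.linalg.norm(e)<.0005: break
        cmd+=e; v=.03
    return cmd
E
python3 - <<'E'
from h import *
from scipy.optimize import least_squares
obs={"scene":[(273.45,292),(274.3,304),(274.6,308)],"side":[(297.15,203),(297.45,219),(297.5,231)]}
def res(q):
    o=[]
    for n,l in obs.items():
        M=P(n); pts=np.array([proj(M,[q[0],q[1],z]) for z in np.linspace(.03,.15,25)])
        for u,v in l: o.append(np.interp(v,pts[::-1,1],pts[::-1,0])-u)
    return np.array(o)
s=least_squares(res,[.495,.12],diff_step=1e-4); x,y=s.x; print(s.x,s.fun)
for n in obs: print(n,"tip row",proj(P(n),[x,y,.15]),"ball scene/side rows at z .1-.116",proj(P(n),[x,y,.098])[1],proj(P(n),[x,y,.116])[1])
np.save("post.npy",s.x)
rot=[180,0,-32.3]
robot.line_to([x,y,.26],rot,.1)
c=goto([x,y,.0376+.158],rot); print(c,robot.current_tool_pos(),robot.current_contact_force(),robot.current_eef_rot(),robot.current_time_s())
np.save("cmd.npy",c)
ims=[]
for n in obs:
    im=vision.grab_frame(n); cv2.imwrite(f"pics/{n}2.png",im[:,:,::-1]); u=proj(P(n),[x,y,.16]).astype(int)
    ims.append(cv2.resize(im[u[1]-37:u[1]+38,u[0]-25:u[0]+25,::-1],(400,600),interpolation=cv2.INTER_CUBIC)); print(u-[25,37])
cv2.imwrite("pics/pair2.png",np.hstack(ims))
E
```

```text
[0.49725301 0.12379907] [ 0.00157119  0.0066666  -0.0083016  -0.05222142 -0.05816129  0.11238381]
scene tip row [272.31126233 275.99745088] ball scene/side rows at z .1-.116 299.6026188846077 291.58251771439586
side tip row [296.9006555  192.27440703] ball scene/side rows at z .1-.116 212.6540639076101 205.68416634306283
[0.49723587 0.12379172 0.19557611] [0.49725061 0.12380056 0.19558142] [-0.13781802  0.06549307 -0.10130468] [-1.79998413e+02 -1.09742710e-03 -3.23006510e+01] 10.9917
[246 234]
[271 151]
```

View pics/pair2.png

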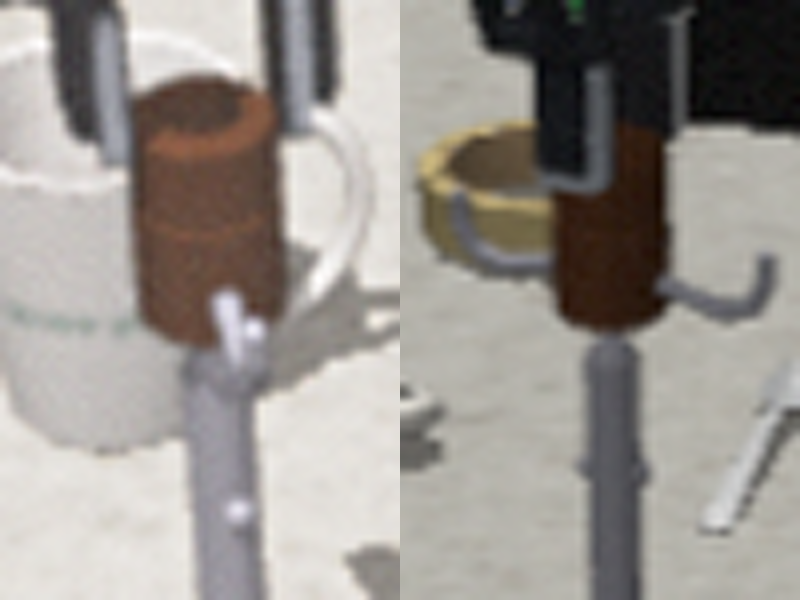

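The collar is over the tip and lines up with the post in both views: collar axis and post differ by about 3 px scene and 2 px side at 8x. The balls are at scene row ≈297.3 and side row ≈209.5, so z ≈ 0.107. I expect first touch with the collar's lower end near 0.110 and home near 0.090. Threading with a force guard.

```bash
python3 - <<'E'
from h import *
c=np.load("cmd.npy"); rot=[180,0,-32.3]
fingers.gripper_to(0.0,60)
f0=np.array(robot.current_contact_force())
for zb in (.150,.145,.140,.135,.130,.125,.120,.116):
    hit=robot.line_to([c[0],c[1],zb+.0376],rot,.03,f_stop=4)
    p=robot.current_tool_pos(); print(zb,hit,np.round((p-[c[0],c[1],.0376])*1e3,2),np.round(robot.current_contact_force()-f0,2),np.round(robot.current_torque(),2))
    if hit: break
print(robot.current_time_s(),robot.current_finger_gap())
E
```

```text
0.15 False [-2.8000e-01 -7.0000e-02  1.4963e+02] [0.1  0.78 1.61] [ 0.03 -0.02  0.02]
0.145 False [-2.0000e-01 -1.0000e-01  1.4471e+02] [0.13 0.71 0.88] [-0.03 -0.01 -0.03]
0.14 False [-2.1000e-01 -8.0000e-02  1.3969e+02] [0.45 1.19 1.48] [-0.01  0.05  0.03]
0.135 False [-2.400e-01 -9.000e-02  1.347e+02] [0.53 0.11 1.49] [-0.04  0.01 -0.07]
0.13 False [-2.3000e-01 -9.0000e-02  1.2968e+02] [0.23 0.13 0.73] [-0.02 -0.01 -0.02]
0.125 False [-2.200e-01 -1.000e-01  1.247e+02] [ 1.06 -0.22  1.59] [ 0.03 -0.03  0.01]
0.12 False [-2.5000e-01 -9.0000e-02  1.1968e+02] [0.68 0.85 0.58] [ 0.03 -0.01 -0.02]
0.116 False [-2.2000e-01 -9.0000e-02  1.1572e+02] [0.32 1.05 1.11] [ 0.01  0.01 -0.03]
13.9083 0.36923565558185356
```

Threaded freely. Now fine steps down to find first touch and the snap.

```bash
cat > step.py <<'E'
from h import *
import sys
c=np.load("cmd.npy"); rot=[180,0,-32.3]
def F(n=6): return np.mean([robot.current_contact_force()[2] for _ in range(n) if robot.pause(.01) is None])
def zc(): return (robot.current_tool_pos()[2]-.0376)*1e3
E
python3 - <<'E'
from step import *
robot.pause(.2); b=F(10); print("base",b); np.save("base.npy",b)
z=.1160; touch=None
while z>.094:
    z-=.001; robot.line_to([c[0],c[1],z+.0376],rot,.02,f_stop=14); f=F()-b; zz=zc()
    print(f"{z*1e3:.1f} {zz:.2f} {f:.2f}",end=" | ")
    if f>3 and touch is None: touch=zz
    if touch and zz<touch-12: break
    if f>12: break
print("\n",touch,robot.current_time_s(),robot.current_finger_gap())
E
```

```text
base nan
115.0 114.95 nan | 114.0 113.95 nan | 113.0 112.95 nan | 112.0 111.96 nan | 111.0 110.96 nan | 110.0 110.19 nan | 109.0 109.60 nan | 108.0 108.92 nan | 107.0 107.08 nan | 106.0 105.37 nan | 105.0 104.54 nan | 104.0 103.87 nan | 103.0 102.98 nan | 102.0 101.98 nan | 101.0 100.74 nan | 100.0 99.72 nan | 99.0 98.76 nan | 98.0 97.96 nan | 97.0 96.86 nan | 96.0 95.83 nan | 95.0 94.09 nan | 94.0 92.94 nan | 
 None 20.7917 0.3658630293096034
  return _methods._mean(a, axis=axis, dtype=dtype,
  ret = ret.dtype.type(ret / rcount)
```

Force averaging was broken, but the standing offset tells the same story: ride-on at 110.5–108 mm, free, then pulled downward from 95 mm, so the snap is under way. I'll fix the reading and continue.

```bash
sed -i 's/^def F.*/def F(n=6):\n    v=[]\n    for _ in range(n): robot.pause(.01); v.append(robot.current_contact_force()[2])\n    return np.mean(v)/' step.py
python3 - <<'E'
from step import *
z=.094
print(zc(),F())
while z>.0885:
    z-=.0005; robot.line_to([c[0],c[1],z+.0376],rot,.02,f_stop=10); f=F(); zz=zc()
    print(f"{z*1e3:.1f} {zz:.2f} {f:.2f}",end=" | ")
    if zz-z*1e3>.0: break
print("\n",robot.current_time_s(),robot.current_finger_gap(),robot.current_contact_force())
E
```

```text
92.94404666719441 -9.687423290064586
93.5 92.82 -10.35 | 93.0 92.71 -9.73 | 92.5 92.52 -7.04 | 
 21.7417 0.36553560392637074 [-0.67674433  1.10477057 -6.91957323]
```

```bash
python3 - <<'E'
from step import *
robot.pause(.3); print(zc(),F())
z=.0925
while z>.0885:
    z-=.0004; robot.line_to([c[0],c[1],z+.0376],rot,.02,f_stop=10); robot.pause(.1); f=F(); zz=zc()
    print(f"{z*1e3:.1f} {zz:.2f} {f:.2f}",end=" | ")
    if f>-1.: break
print("\n",robot.current_time_s(),robot.current_contact_force())
E
```

```text
92.50046875847937 -7.011675910300487
92.1 92.29 -5.28 | 91.7 92.02 -3.48 | 91.3 91.59 -2.53 | 90.9 91.10 -1.91 | 90.5 90.64 -1.43 | 90.1 90.14 -0.88 | 
 24.4917 [ 0.22441849  0.13675781 -1.56453142]
```

Fz has gone through the snap (−10 N) back to about baseline at 90.1 mm, 20.4 mm below touch. Releasing, withdrawing straight up and checking.

```bash
python3 - <<'E'
from step import *
fingers.gripper_to(0.7); robot.pause(.2); print(robot.current_finger_gap(),robot.current_contact_force())
robot.line_to([c[0],c[1],.26],rot,.08,f_stop=8); print(robot.current_tool_pos(),robot.current_contact_force())
robot.line_to([.45,-.05,.30],rot,.2); robot.pause(.2)
x,y=np.load("post.npy"); ims=[]
for n in ("scene","side"):
    im=vision.grab_frame(n); cv2.imwrite(f"pics/{n}3.png",im[:,:,::-1]); M=P(n); u=proj(M,[x,y,.12]).astype(int)
    ims.append(cv2.resize(im[u[1]-37:u[1]+38,u[0]-25:u[0]+25,::-1],(400,600),interpolation=cv2.INTER_CUBIC))
    for zb in (.087,.090,.093): print(n,zb,"crop bottom row",(rim(M,(x,y),zb)[:,1].max()-u[1]+37+.5)*8,"top row",(rim(M,(x,y),zb+.052)[:,1].min()-u[1]+37.5)*8)
cv2.imwrite("pics/pair3.png",np.hstack(ims)); print(robot.current_time_s())
E
```

```text
0.7005089993405795 [ 0.72812702  0.64830103 -0.05129861]
[0.49692283 0.12368797 0.2594566 ] [-0.00509182  0.61447747  0.47360122]
scene 0.087 crop bottom row 469.2393852865325 top row 193.94468430165216
scene 0.09 crop bottom row 458.6718494215138 top row 182.95225719769314
scene 0.093 crop bottom row 448.0697753078889 top row 171.92398237778525
side 0.087 crop bottom row 428.7676545106938 top row 217.20838814083731
side 0.09 crop bottom row 419.5223720299007 top row 207.76972659381977
side 0.093 crop bottom row 410.25747124059444 top row 198.3111017007061
28.2583
```

View pics/pair3.png

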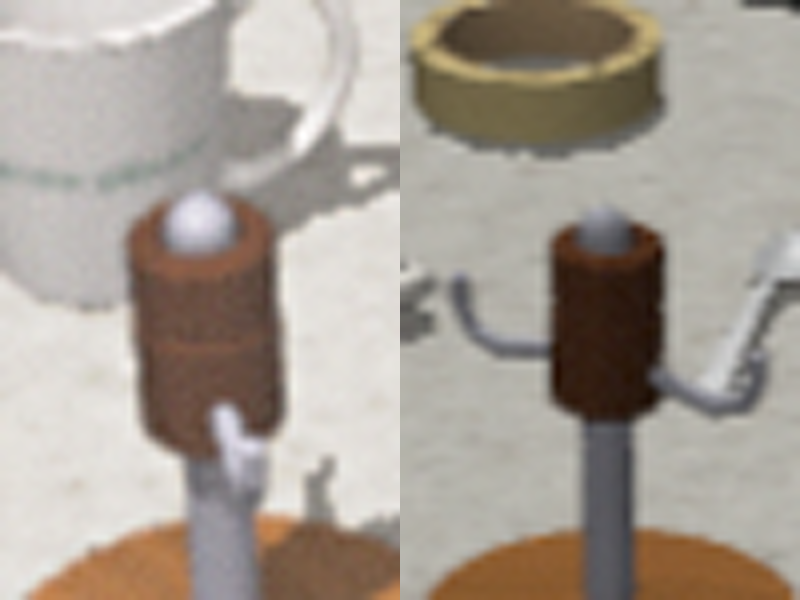

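The collar sits upright on the post. Its bottom edge is at crop rows ≈457 (scene) and ≈420 (side), which puts the lower end at ≈0.090 m, the home height. Nothing touches it, so I'm handing in.

```bash
python3 -c "
from station import workorder
print(workorder.close_job())"
```

```text
the job is handed in; nothing more can be done
None
```

The brown hook collar is threaded on the post and was released at the click, with its lower end at about 90 mm, 20 mm below first touch; the mug, jar and salt shaker were not touched, and the job was handed in at about 28 s.

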